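# Cup under the spout, gate held open at the mark

## Robot

A 6-joint arm with a two-finger parallel gripper is mounted at the origin on the work surface. World frame = base frame: x ahead of the robot, y to its left, z up, the work surface at z = 0. Lengths are in mm, angles in rad, forces in N, time in s.
With the tool pointing down it reaches from about 275 to 750 mm from the base axis. Payload 10.2 kg.
Tool frame: the origin (TCP) lies at the very end of the fingers, on their centre line; the grasp point (between the pads) lies 19 mm behind it; z points along the fingers, y is the direction in which the jaws open and shut (so a half turn about z gives the same grasp; the last joint's range is limited). The gripper opens to 85 mm and grips with 20 to 120 N. Pads are 22 mm wide; open, the fingers measure 114 mm over their backs; the gripper's body (76 mm by 85 mm) begins 54 mm behind the grasp point. The pads swing forward as they close: fully open they stand 13 mm farther back than shut.
Start: joints at [1.034, 0.313, 1.498, -0, 1.331, -0.223], TCP at [162.067, 499.365, 197.394] pointing down, gripper open.
Joint ranges: [-2.94, 2.94], [-0.97, 2.17], [0.19, 2.56], [-1.23, 4.37], [0.02, 3.11], [-2.88, 2.88]. Speed limits (rad/s): [2.39, 2.39, 3.01, 3.14, 3.14, 3.14].

## Interface

Orientations are given as a unit quaternion [w, x, y, z].
In Python, from rig import * gives the robot as it stands. The module is installed in compiled form; this text tells all that it offers.
- The arm moves only by the shell command python3 -m crank 'ROWS' [FORCE]. ROWS is a JSON object of lists of equal length, an entry for each row: "dp": the shift along the world's x, y, z in cm, a list of three; "delta_rot": the turn, a rotation vector about the world's x, y, z in degrees, a list of three; "claw": the closure in counts, from 0 (fully open) to 255 (shut). A call has 1 to 10 rows; each row shifts and turns the commanded pose from where the row before left it; what a row does not reach is not made up. A row lasts 1/10 s, in which the tool goes at most 50 mm and 8.59 degrees, less where a joint would pass 70% of its speed; a pose out of reach is approached as far as the arm can. A call is refused whole if a number of a shift passes 5 or a number of a turn 8.59, either way. A call with a gripper value outside its range is refused whole. The fingers move at their own pace and stop on an object; FORCE is the grip in N (left out, the last holds). Time passes only in rows, so rows that do not move let the fingers close. It gives the time, the measured TCP pose, the force and the opening at its end, in the units of the state.
- sense(): the state, without advancing time (a new reading comes with each control period).
- capture(name): name is "scene" or "top" or "wrist"; returns (picture, depth): 420x560x3 uint8, red, green, blue; 420x560 float32, mm along the optical axis (not along the pixel's ray), 0 where there is no reading.
- camera_model(name): a dict with "fx", "fy", "cx", "cy" (pixels), "cam_to_world" (4x4, takes a point from camera to world coordinates); the wrist camera has in their place "T_tool_cam" (4x4, takes a point from camera to tool coordinates, whose origin is the TCP and whose axes are the flange's). Camera axes: x right, y up, looking along -z (the intrinsics and any distortion apply to the point x, -y, -z); pixel columns grow to the right and rows downward; lengths in mm; the calibration is good to about 2 mm. A picture is of the moment at which its call begins: read the wrist's pose just before it. camera_model takes no time and is no camera call.
- finish_job(): hands the job in, once; it reports no verdict.
Trained networks look in the newest picture that a camera, given by its name, has taken for a name from the list of things; names that differ only in an ending like _2 or _b are one class to them, and where a whole thing is asked for, a point or a joint stands for the part that bears it (a point fixed in the world has none). Each returns a list of dicts, best first, with "p" (0 to 1); they miss things now and then, are a little off and sometimes report something else, mostly with a low value. They report only what shows in the picture. A call takes as long as a camera call. They do not tell look-alikes from the thing itself.
- boxes_of(camera, target): "centre" ([column, row] in pixels, amid what is visible of it).
- masks_of(camera, target): "region" (420x560 bool, what is visible of it) and "centre" ([column, row] in pixels, amid what is visible of it).
- pinpoint(camera, target): "centre" ([column, row] in pixels: a listed point, or the origin of a listed thing).
The state is a dict: "time_s": time; "joints": joint angles; "dq": joint speeds; "tau": joint torques, N m; "eef_pos": TCP position; "ee_rot": TCP orientation; "force": force on the tool from outside, world axes, zero at the start; "wrist_torque": the same for the moment, N m; "grip_width": opening from 0.0 (shut) to 1.0 (fully open).
Only numpy, scipy, OpenCV 4.12 (cv2) and the standard library are available. Lean on these libraries where they do the work, as an engineer would, in place of code of your own. Each camera call takes 0.05 s, during which the arm holds its last target.

## Task

Lift the steel measuring cup with the wooden grip up and off its hook and stand it upright, let go, on the white ring under the spout of the lime-green dispenser. Then pull the dispenser's spring-loaded slide out by its black handle until the red pointer is level with the yellow mark, and finish while still holding it there; it springs shut if let go. Do not open the slide before the cup is in place, and leave the black-gripped strainer, the gourd, the dish, the bombilla and the light switch alone.

Things in the scene. Friction and masses are not known exactly. Their poses are not given: they have to be found in the camera images.
- panel: Fixed upright tiled panel, 250 long (its x) x 20 x 175 mm high. Origin: on the counter, mid length, in the plane of the front face, which looks to its -y. Three hooks at x = -70, 0, 70 mm: 8 mm pegs, axis 165 mm up, out 28 mm from the face, tips turned up to 177 mm. The cup hangs on one outer hook, the strainer on the other (which varies).
- cup_grip (a point): Centre of the part to grip on the cup: upright wooden tab 20 mm wide (x), 9 mm thick (y), from 30 mm below to 23 mm above this point; the panel ends below it when hung. It tops the upright handle, a 5 mm flat strip rising from the cup's rim. The point is 30.5 mm to +y of the cup's axis, 172 mm above its underside. Axes: the cup's, z up, +y from the cup to its handle.
- cup_mid (a point): Centre of the steel cup, on its axis, half-way up (27.5 mm above its underside). Cup 61 mm across at the rim, 54 mm at the foot, 55 mm high, 200 g; with its handle 195 mm high in all. Axes as cup_grip.
- cup_eye (a point): Top edge of the eye in the cup's handle, 38 mm below cup_grip; the eye is 18 mm wide and 34 mm high (down from this point) and the hook passes through it. Hanging, the handle's back (+y) lies on the panel and this edge on the peg: lift 10 to 24 mm (about 16 is best), then draw straight away from the panel by 45 mm or more.
- cup: The steel cup with its handle. Origin: centre of its underside. Axes as cup_grip.
- dispenser: Fixed. Origin: on the counter under the canister's axis. Base plate 8 mm thick (x -55 to 55, y -80 to 170 mm), grey pedestal, housing 110 mm square (z 126 to 156), on it the empty lime-green canister with clamp lid, 102 mm across (clamp to 58 mm on +y), top at z 284. The slide comes out to its -x; a rail with the mark runs beside it at y -45 mm.
- spout (a point): Underside of the lower end of the steel chute (34 mm wide) that slopes down from the housing to the dispenser's +y: 126 mm to +y of its origin, 97 mm up. It overhangs the ring, so the cup cannot come from straight above: bring it in low (rim under 90 mm) from the +y side, handle to +y.
- cup_spot (a point): Centre of the white ring (68 mm across) on the base plate under the spout, on the plate's top (8 mm above the counter), 115 mm to +y of the dispenser's origin. Axes are the dispenser's.
- gate (a joint): How far the slide is pulled out, in m: 0 = shut (sprung home), end stop at 0.070; it moves along the dispenser's -x. The spring pulls home with about 3.6 N when shut, 90 N/m more as it opens (8 N at 48 mm), plus slight friction.
- gate_grip (a point): Centre of the gripping zone of the slide's upright black handle: a post 16 mm wide (dispenser's y), 22 mm deep (x), reaching 21 mm above and 41 mm below this point. With the slide shut it is 130 mm to -x of the dispenser's origin and 185 mm above the counter. Grip it across y from above, leave the rail, mark and pointer (all below 146 mm) free. Axes are the dispenser's.
- gate_pointer (a point): Free end of the red pointer, a 3 mm thick red fin that stands out to the dispenser's -y from the slide's arm at the handle, 141 mm above the counter. It moves with the slide.
- mark: The yellow mark: a fixed clip on the rail with a 4 mm thick fin, 144 mm up at its top. Origin: on the fin's centre line at the pointer's height, where the pointer's end should come. Axes are the dispenser's. It is 22 to 48 mm further out (dispenser's -x) than the pointer when the slide is shut; this varies.
- strainer_grip (a point): Bystander: the tab of the hanging strainer, like the cup's handle but with a black grip and a shallow dark bowl (61 mm across, 22 mm deep) at the bottom. Point and axes as cup_grip.
- gourd: Bystander: wooden gourd in a black plastic stand, 80 mm across, 90 mm high, origin at the centre of its underside.
- dish: Bystander: white ceramic dish, 110 mm across, 28 mm high, origin at the centre of its underside.
- bombilla: Bystander: bent steel drinking straw with a flat strainer end, lying flat, about 210 mm long, 9 mm high; origin near its middle.
- switch (a joint): Bystander: push-button of a light switch on a white box 80 mm square, 0 = not pressed, 0.005 m fully pressed.
- switch_box: Bystander: the fixed white box of the light switch, 80 x 80 x 35 mm, origin at the centre of its underside.
Things that resemble listed ones, but are neither listed nor needed, are in the scene too. Leave any pink or purple look-alike of the cup alone.

How it is judged:
By the outcome, as a careful person would: the job done as asked, in the order asked, and still so for the second after the job is handed in, while the arm keeps its last pose, push and grip.
It also fails if it takes over 48 s, if anything falls off the work surface, if the arm or the gripper's body presses on something with over 40 N, if the wrist force passes 120 N, or if a joint passes its speed limit or range.

## Working session

There is one attempt and no reset: what is moved stays moved. The work goes in short steps, Python scripts to look and compute and a shell command to move; the robot and the scene stay as the last step left them, time stands still between calls to the robot, and variables do not carry over. Pictures are saved under pics/ and viewed, and the job is handed in when it is done.

```bash
mkdir -p pics; ls; cat > h.py <<'E'
from rig import *
import numpy as np, cv2, json
from scipy.spatial.transform import Rotation as R
def save(im,n,s=1):
    im=cv2.cvtColor(im,cv2.COLOR_RGB2BGR)
    if s!=1: im=cv2.resize(im,None,fx=s,fy=s,interpolation=cv2.INTER_CUBIC)
    cv2.imwrite('pics/'+n+'.png',im)
def pose(cam,st=None):
    m=camera_model(cam)
    if cam=='wrist':
        T=np.eye(4);q=st['ee_rot'];T[:3,:3]=R.from_quat([q[1],q[2],q[3],q[0]]).as_matrix();T[:3,3]=st['eef_pos']
        return m,T@np.array(m['T_tool_cam'])
    return m,np.array(m['cam_to_world'])
def pt(m,T,u,v,d):
    return (T@np.array([(u-m['cx'])/m['fx']*d,-(v-m['cy'])/m['fy']*d,-d,1]))[:3]
def ray(m,T,u,v):
    a=T[:3,3]; b=pt(m,T,u,v,1)-a; return a,b/np.linalg.norm(b)
def cloud(m,T,D):
    v,u=np.mgrid[0:D.shape[0],0:D.shape[1]]
    P=np.stack([(u-m['cx'])/m['fx']*D,-(v-m['cy'])/m['fy']*D,-D],-1)
    return P@T[:3,:3].T+T[:3,3]
def proj(m,T,p):
    c=np.linalg.inv(T)@np.append(p,1); return m['cx']+m['fx']*c[0]/-c[2], m['cy']-m['fy']*c[1]/-c[2]
E
python3 - <<'E'
from h import *
s=sense();print(s)
for c in ['scene','top','wrist']:
    im,d=capture(c);save(im,c+'0');np.save(c+'0d.npy',d);np.save(c+'0i.npy',im);m=camera_model(c);print(c,{k:(np.round(v,3).tolist()) for k,v in m.items()})
E
```

```text
pics
{'time_s': 0.0, 'joints': array([ 1.03362433e+00,  3.13452754e-01,  1.49847296e+00,  1.05248583e-05,
        1.33100577e+00, -2.23405256e-01]), 'dq': array([ 0.00035904,  0.00149702, -0.00011582, -0.00039879,  0.00024912,
       -0.0012134 ]), 'tau': array([ 5.31614569e-04, -4.12263644e+01, -2.59744620e+01, -1.40927214e-04,
        4.10814624e-03,  1.21301574e-05]), 'eef_pos': array([161.8836678 , 499.08666039, 196.82019961]), 'ee_rot': array([-2.53224512e-04,  1.56241818e-01,  9.87718607e-01, -6.19691921e-04]), 'force': array([-0.41219289, -0.88003705,  1.17938006]), 'wrist_torque': array([-0.00127801, -0.02924857, -0.01352539]), 'grip_width': 1.0021979301749948}
scene {'fx': 533.132, 'fy': 533.132, 'cx': 283.869, 'cy': 210.848, 'cam_to_world': [[-0.603, -0.613, 0.51, 1200.9], [0.797, -0.451, 0.402, 462.656], [-0.016, 0.649, 0.76, 1107.234], [0.0, 0.0, 0.0, 1.0]]}
top {'fx': 504.06, 'fy': 504.06, 'cx': 282.125, 'cy': 214.876, 'cam_to_world': [[0.012, 0.985, -0.173, 331.724], [-1.0, 0.014, 0.008, -31.961], [0.01, 0.173, 0.985, 1376.58], [0.0, 0.0, 0.0, 1.0]]}
wrist {'fx': 358.134, 'fy': 358.134, 'cx': 279.176, 'cy': 216.157, 'T_tool_cam': [[0.0, 0.954, 0.3, 76.199], [1.0, -0.001, 0.001, -0.679], [0.001, 0.3, -0.954, -177.875], [0.0, 0.0, 0.0, 1.0]]}
```

View pics/scene0.png

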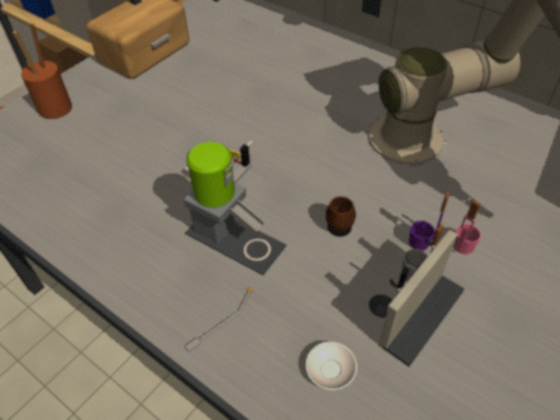

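View pics/top0.png

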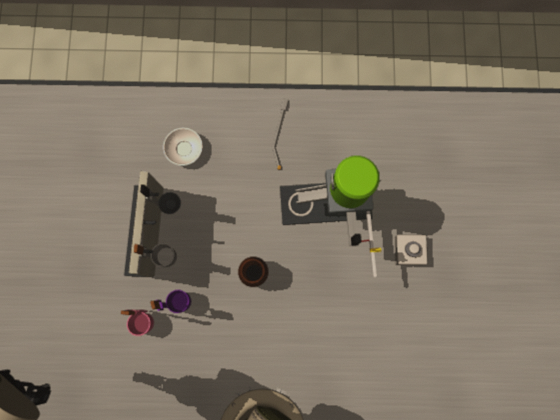

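View pics/wrist0.png

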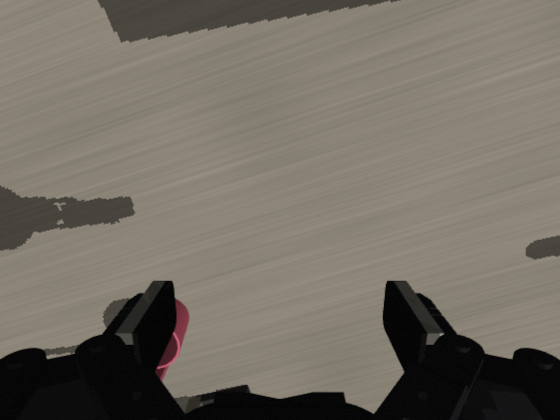

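The scene view shows the lime dispenser at (212,190), white ring at (257,249), panel at (425,295), gourd at (340,215), and purple (422,235) and pink (467,238) cups. The top view shows the hanging steel cup at (164,256) with its brown grip at (138,249), the strainer at (169,203) with a black grip at (145,190), purple look-alike at (178,301) and pink look-alike at (140,322). Next: close crops and detectors.

```bash
python3 - <<'E'
from h import *
t=np.load('top0i.npy');s=np.load('scene0i.npy')
save(np.hstack([t[165:345,110:230],t[165:345,270:440]]),'c1',2.6)
a=s[180:380,340:500];b=s[120:280,170:330];b=np.vstack([b,np.zeros((40,160,3),np.uint8)])
save(np.hstack([a,b]),'c2',2.4)
for cam in ['top','scene']:
    m,T=pose(cam);d=np.load(cam+'0d.npy')
    for n in ['panel','cup_grip','cup_mid','cup_eye','cup','dispenser','spout','cup_spot','gate_grip','gate_pointer','mark','strainer_grip']:
        r=pinpoint(cam,n)
        out=[]
        for x in r[:4]:
            u,v=x['centre']; D=d[int(np.clip(v,0,419)),int(np.clip(u,0,559))]
            out.append((np.round([u,v],1).tolist(),round(x['p'],2),np.round(pt(m,T,u,v,D)).tolist() if D>0 else None))
        print(cam,n,out)
print(sense()['time_s'])
E
```

```text
top panel [([159.3, 233.5], 0.77, [517.0, 294.0, -2.0])]
top cup_grip [([156.5, 307.7], 0.9, [318.0, 247.0, 185.0]), ([135.7, 250.9], 0.76, [445.0, 291.0, 230.0]), ([128.4, 313.5], 0.6, [305.0, 308.0, 197.0])]
top cup_mid [([163.4, 257.2], 0.66, [448.0, 269.0, 44.0]), ([142.1, 321.2], 0.59, [280.0, 326.0, 1.0]), ([179.2, 300.7], 0.58, [336.0, 230.0, 3.0])]
top cup_eye [([142.5, 250.0], 0.78, [452.0, 286.0, 189.0]), ([161.8, 305.2], 0.72, [324.0, 254.0, 97.0]), ([300.2, 197.3], 0.62, [602.0, -89.0, 106.0]), ([132.1, 309.9], 0.61, [311.0, 325.0, 105.0])]
top cup [([183.1, 302.5], 0.96, [331.0, 219.0, 5.0]), ([341.7, 200.0], 0.26, [574.0, -182.0, 209.0])]
top dispenser [([343.0, 199.7], 0.9, [572.0, -183.0, 225.0])]
top spout [([297.7, 198.3], 0.59, [619.0, -86.0, 8.0]), ([298.3, 204.8], 0.59, [602.0, -88.0, 5.0]), ([185.6, 145.6], 0.23, [770.0, 233.0, -1.0])]
top cup_spot [([300.7, 200.0], 0.77, [595.0, -90.0, 102.0]), ([276.6, 139.4], 0.51, [790.0, -25.0, 5.0]), ([164.8, 256.1], 0.29, [452.0, 268.0, 34.0])]
top gate_grip [([357.0, 238.4], 0.62, [484.0, -218.0, 205.0])]
top gate_pointe
[... 920 characters left out ...]
0.0, -83.0, 113.0]), ([463.1, 244.1], 0.59, [306.0, 323.0, 38.0]), ([420.3, 241.3], 0.56, [363.0, 234.0, 41.0])]
scene dispenser [([224.4, 231.4], 0.57, [623.0, -189.0, 28.0])]
scene spout [([254.4, 227.2], 0.78, [611.0, -94.0, 104.0]), ([410.9, 272.0], 0.7, [479.0, 265.0, 70.0])]
scene cup_spot [([258.5, 249.6], 0.83, [606.0, -91.0, 9.0])]
scene gate_grip [([245.7, 154.2], 0.65, [489.0, -215.0, 184.0])]
scene gate_pointer [([234.2, 161.9], 0.7, [486.0, -262.0, 129.0])]
scene mark [([238.6, 153.6], 0.45, [467.0, -262.0, 143.0]), ([408.5, 274.4], 0.38, [480.0, 261.0, 59.0]), ([221.9, 231.6], 0.23, [632.0, -189.0, 36.0])]
scene strainer_grip [([403.8, 278.7], 0.83, [601.0, 288.0, 214.0])]
1.35
```

```bash
echo
```

```text
(no output)
```

View pics/c1.png

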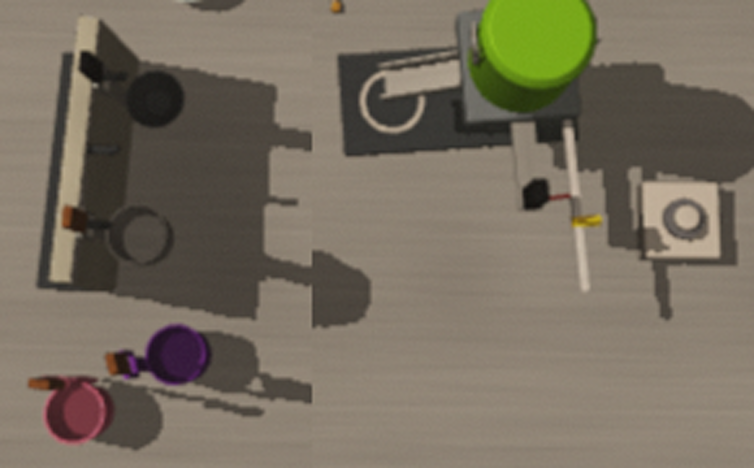

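View pics/c2.png

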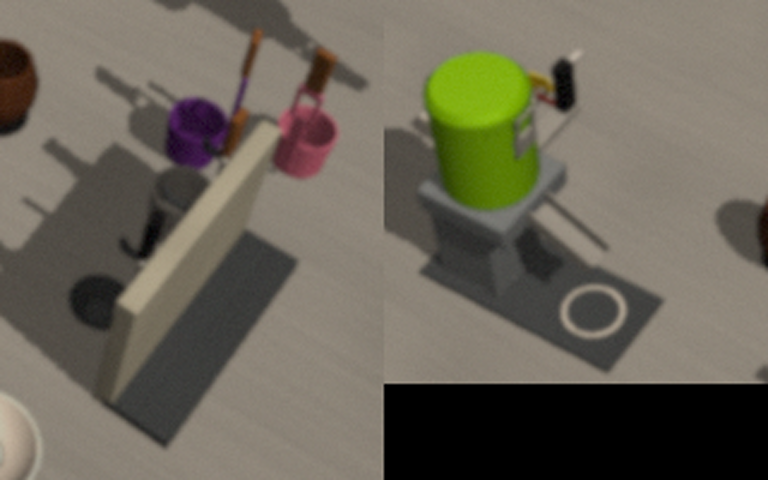

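Candidates for the cup: steel with brown grip (top 164,256; grip 138,249), purple (178,301), pink (140,322), and the black-gripped strainer (169,203). The crop confirms that only the steel one with a wooden grip hangs on the panel's near hook, so that one is my target. Now I measure from both depth views.

```bash
python3 - <<'E'
from h import *
W={}
for c in ['top','scene']:
    m,T=pose(c);d=np.load(c+'0d.npy');im=np.load(c+'0i.npy').astype(int);P=cloud(m,T,d);ok=d>0
    hsv=cv2.cvtColor(im.astype(np.uint8),cv2.COLOR_RGB2HSV)
    X,Y,Z=P[...,0],P[...,1],P[...,2]
    def st(n,M):
        M=M&ok
        if M.sum()==0: print(c,n,'none');return
        q=P[M];print(c,n,M.sum(),'mean',q.mean(0).round(1),'p2',np.percentile(q,2,axis=0).round(1),'p98',np.percentile(q,98,axis=0).round(1));return q
    near=(abs(X-455)<45)&(abs(Y-290)<45)
    st('tab',near&(Z>185)&(Z<245))
    q=st('paneltop',(abs(Z-175)<5)&(X>380)&(X<660)&(abs(Y-300)<40)&(hsv[...,2]>110))
    if q is not None:
        (cx,cy),(w,h),a=cv2.minAreaRect(q[:,:2].astype(np.float32));print('  rect',cx,cy,w,h,a); 
        vx,vy,_,_=cv2.fitLine(q[:,:2].astype(np.float32),cv2.DIST_HUBER,0,.01,.01).ravel();print('  yaw of panel line',np.degrees(np.arctan2(vy,vx)))
    # base plate z 4..12
    q=st('plate',(Z>3.5)&(Z<13)&(abs(X-610)<120)&(Y>-190)&(Y<0))
    if q is not None: print('  rect',cv2.minAreaRect(q[:,:2].astype(np.float32)))
    q=st('ring',(Z>0)&(Z<16)&(abs(X-603)<55)&(abs(Y+90)<55)&(hsv[...,2]>120)&(hsv[...,1]<90))
    if q is not None: print('  circ',cv2.minEnclosingCircle(q[:,:2].astype(np.float32)))
    q=st('canister',(Z>278)&(Z<292)&(hsv[...,1]>120)&(Y<-100)&(Y>-300))
    if q is not None: print('  circ',cv2.minEnclosingCircle(q[:,:2].astype(np.float32)))
    q=st('house',(Z>150)&(Z<162)&(abs(X-615)<100)&(abs(Y+195)<90))
    if q is not None: print('  rect',cv2.minAreaRect(q[:,:2].astype(np.float32)))
    st('handle',(Z>170)&(Z<215)&(abs(X-485)<40)&(abs(Y+217)<35)&(hsv[...,2]<80))
    st('handletop',(Z>200)&(Z<212)&(abs(X-485)<40)&(abs(Y+217)<35))
    st('yellow',(hsv[...,0]>18)&(hsv[...,0]<34)&(hsv[...,1]>130)&(abs(X-470)<60)&(abs(Y+255)<50))
    st('red',((hsv[...,0]<8)|(hsv[...,0]>172))&(hsv[...,1]>110)&(abs(X-490)<60)&(abs(Y+245)<50))
    st('gourd',(Z>20)&(Z<100)&(abs(X-420)<70)&(abs(Y-50)<70))
    st('strainer',(Z>185)&(abs(X-590)<40)&(abs(Y-280)<50))
E
```

```text
top tab 78 mean [452.4 289.2 215.9] p2 [443.4 286.5 187.1] p98 [461.6 295.4 233.8]
top paneltop 656 mean [520.1 304.5 174.8] p2 [403.  291.  170.7] p98 [644.3 316.4 179. ]
  rect 524.2667846679688 302.2133483886719 23.88252067565918 248.5489501953125 87.21031951904297
  yaw of panel line -2.5972996
top plate 1642 mean [599.8 -95.6   7.2] p2 [ 506.9 -181.5    3.6] p98 [712.6 -11.1  12.2]
  rect ((610.8992919921875, -94.89103698730469), (237.32066345214844, 189.49969482421875), 0.00838593952357769)
top ring 138 mean [594.5 -83.6   7.2] p2 [ 550.1 -125.8    0.6] p98 [634.2 -37.   12.8]
  circ ((582.6502685546875, -86.6803207397461), 60.82482147216797)
top canister 1389 mean [ 613.7 -207.9  283. ] p2 [ 571.5 -250.4  278.6] p98 [ 656.8 -165.1  287.4]
  circ ((614.2855834960938, -208.2439422607422), 49.56541061401367)
top house 450 mean [ 590.8 -195.3  155.3] p2 [ 560.  -264.8  150.5] p98 [ 662.7 -152.8  160.5]
  rect ((614.7234497070312, -206.5511474609375), (108.85562133789062, 114.5238037109375), 4.342000961303711)
top handle 77 mean [ 483.9 -217.7  200.1] p2 [ 475.1 -226.3  174. ] p98 
[... 1407 characters left out ...]
 [ 673.8 -154.1  160.2]
  rect ((615.733642578125, -207.19842529296875), (113.45866394042969, 121.3091049194336), 3.6644985675811768)
scene handle 109 mean [ 490.6 -218.   191.4] p2 [ 478.3 -225.4  170.6] p98 [ 499.  -213.3  207.6]
scene handletop 45 mean [ 489.1 -221.1  204.7] p2 [ 477.4 -228.   201.4] p98 [ 498.8 -214.9  208.4]
scene yellow 50 mean [ 473.3 -266.8  143.2] p2 [ 461.4 -287.4  127.6] p98 [ 499.3 -219.3  182.9]
scene red 9 mean [ 490.8 -242.3  145.6] p2 [ 487.3 -253.5  138.4] p98 [ 497.5 -223.1  159. ]
scene gourd 852 mean [421.1  31.3  64. ] p2 [380.4  -2.7  27.8] p98 [453.8  65.9  91.3]
scene strainer 124 mean [597.9 283.6 214.2] p2 [585.  278.  187.2] p98 [605.1 287.1 231.1]
```

```bash
python3 -m crank '{"dp":[[1.5,-1.5,2.0],[2.9,-2.2,2.0],[2.9,-2.2,1.5],[2.9,-2.2,1.5],[2.9,-2.2,1.0],[2.9,-2.2,0.7],[2.9,-2.2,0.5],[2.9,-2.2,0.3],[2.9,-2.2,0],[2.8,-2.0,0]],"delta_rot":[[0,0,1.52],[0,0,1.52],[0,0,1.52],[0,0,1.52],[0,0,1.52],[0,0,1.52],[0,0,1.52],[0,0,1.52],[0,0,1.52],[0,0,1.52]],"claw":[0,0,0,0,0,0,0,0,0,0]}' 40
python3 -m crank '{"dp":[[0,0,0]],"delta_rot":[[0,0,0]],"claw":[0]}'
python3 - <<'E'
from h import *
s=sense();print(s['eef_pos'],s['time_s'],R.from_quat(np.roll(s['ee_rot'],-1)).as_matrix()[:,1].round(3))
im,d=capture('wrist');save(im,'w1');np.save('w1i.npy',im);np.save('w1d.npy',d);np.save('w1s.npy',s,allow_pickle=True)
m,T=pose('wrist',s)
for n in ['cup_grip','cup_eye','cup_mid']:
    for x in pinpoint('wrist',n)[:4]:
        u,v=x['centre'];D=d[int(v),int(u)];print(n,u,v,x['p'],pt(m,T,u,v,D).round(1))
E
```

```text
time_s: 2.35
eef_pos: [438.2, 287.2, 292.5]
ee_rot: [0.0, 0.024, 1.0, 0.0]
force: [0.2, 0.0, -0.5]
grip_width: 0.995
time_s: 2.45
eef_pos: [439.5, 286.1, 291.7]
ee_rot: [-0.0, 0.026, 1.0, -0.0]
force: [-0.7, 0.0, 0.8]
grip_width: 1.004
[439.53388476 286.06533009 291.70948313] 2.45 [ 0.052  0.999 -0.001]
cup_grip 285.2 224.4 0.94 [444.1 289.1 231.4]
cup_grip 226.2 54.4 0.8 [328.3 253.6 196.9]
cup_grip 310.3 24.1 0.59 [312.2 312.9 195.8]
cup_eye 301.2 38.5 0.98 [312.2 309.8 140.7]
cup_eye 233.7 58.2 0.85 [329.7 257.4 185.7]
cup_eye 289.4 212.6 0.76 [444.1 292.7 203.3]
cup_mid 220.0 82.9 0.75 [335.3 218.2   7.3]
cup_mid 259.2 187.7 0.65 [460.1 259.   39.1]
cup_mid 302.4 21.2 0.56 [310.  307.6 195.5]
```

View pics/w1.png

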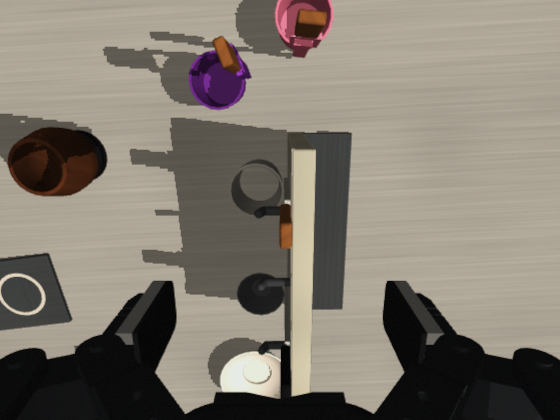

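The wrist view shows the wooden tab at (286,227) just in front of the panel edge, the hook at (262,212), the steel cup at (258,187) and the strainer at (262,290). I'll fit the tab's extents.

```bash
python3 - <<'E'
from h import *
s=np.load('w1s.npy',allow_pickle=True).item();m,T=pose('wrist',s);d=np.load('w1d.npy');im=np.load('w1i.npy')
P=cloud(m,T,d);X,Y,Z=P[...,0],P[...,1],P[...,2]
h=cv2.cvtColor(im,cv2.COLOR_RGB2HSV)
M=(Z>226)&(Z<236)&(abs(X-450)<40)&(abs(Y-290)<25)&(h[...,1]>120)
q=P[M];print(len(q),q.mean(0),q.min(0),q.max(0),cv2.minAreaRect(q[:,:2].astype(np.float32)))
M=(abs(Z-175)<4)&(X>380)&(X<660)&(abs(Y-300)<40)
q=P[M];q=q[q[:,0]<500];print('panel',cv2.minAreaRect(q[:,:2].astype(np.float32)),q[:,2].mean())
M=(Z>70)&(Z<100)&(abs(X-455)<40)&(abs(Y-260)<40);q=P[M];print('rim',len(q),q.min(0),q.max(0))
cv2.imwrite('pics/c3.png',cv2.resize(cv2.cvtColor(im[140:270,220:330],cv2.COLOR_RGB2BGR),None,fx=5,fy=4.5))
E
```

```text
319 [451.9610733  288.9626221  230.81935158] [442.7757137  284.56354788 226.20140625] [462.67569212 293.27855997 233.11783081] ((452.7619323730469, 288.92755126953125), (7.899423599243164, 19.741113662719727), 87.10237121582031)
panel ((448.9493408203125, 289.260986328125), (51.026214599609375, 101.4325180053711), 87.29740142822266) 176.31161450260524
rim 802 [415.76261301 229.54332243  70.02149633] [481.40868843 296.32490769  99.88046696]
```

View pics/c3.png

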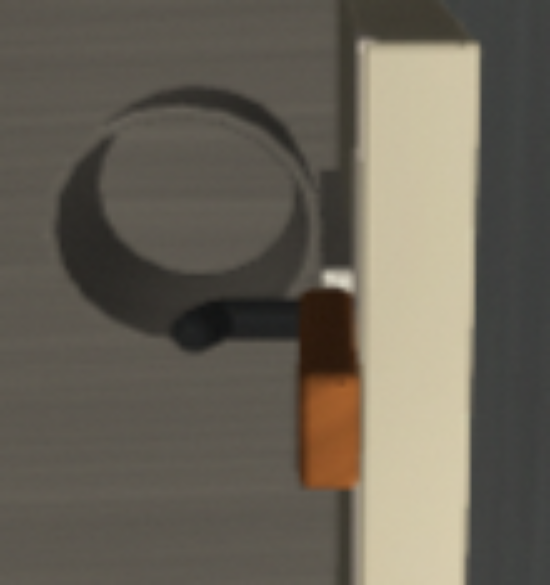

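```bash
python3 -m crank '{"dp":[[1.3,0.3,-1.5],[0,0,-3],[0,0,-3],[0,0,-1.8],[0,0,-0.8],[0,0,0]],"delta_rot":[[0,0,0],[0,0,0],[0,0,0],[0,0,0],[0,0,0],[0,0,0]],"claw":[0,0,60,90,90,90]}' 60
python3 - <<'E'
from h import *
s=sense();print(s['eef_pos'],s['time_s'],s['force'],s['grip_width'])
im,d=capture('wrist');save(im,'w2')
E
```

```text
time_s: 3.25
eef_pos: [449.4, 291.8, 191.1]
ee_rot: [-0.0, 0.024, 1.0, -0.0]
force: [0.8, -0.0, 0.0]
grip_width: 0.647
[449.39169046 291.8051321  191.13842127] 3.25 [ 0.83726722 -0.02678283  0.04941435] 0.6468146113264017
```

View pics/w2.png

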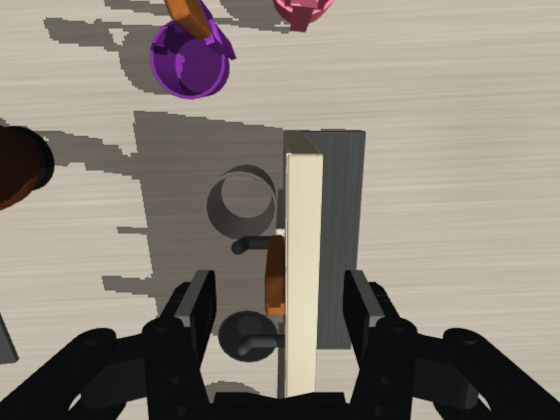

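The tab is between the fingers at (275,275). The TCP is about 3 mm off in both x and y, so I'll correct that while closing.

```bash
python3 -m crank '{"dp":[[0.3,-0.3,0],[0,0,0],[0,0,0]],"delta_rot":[[0,0,0],[0,0,0],[0,0,0]],"claw":[120,150,150]}' 60
python3 -m crank '{"dp":[[0,0,0],[0,0,0],[0,0,0],[0,0,0]],"delta_rot":[[0,0,0],[0,0,0],[0,0,0],[0,0,0]],"claw":[255,255,255,255]}'
```

```text
time_s: 3.6
eef_pos: [453.4, 288.3, 192.0]
ee_rot: [0.0, 0.024, 1.0, 0.0]
force: [1.3, -0.7, 0.1]
grip_width: 0.413
time_s: 4.0
eef_pos: [453.2, 288.2, 191.7]
ee_rot: [0.0, 0.024, 1.0, -0.0]
force: [0.3, -1.8, 3.4]
grip_width: 0.071
```

```bash
python3 -m crank '{"dp":[[0,0,0],[0,0,0.4],[0,0,0.6],[0,0,0.6],[0,0,0]],"delta_rot":[[0,0,0],[0,0,0],[0,0,0],[0,0,0],[0,0,0]],"claw":[255,255,255,255,255]}'
python3 - <<'E'
from h import *
s=sense();print(s['eef_pos'],s['time_s'],s['force'],s['grip_width'])
im,d=capture('wrist');save(im,'w3')
E
```

```text
time_s: 4.5
eef_pos: [453.4, 288.5, 208.3]
ee_rot: [0.001, 0.024, 1.0, 0.0]
force: [-1.0, 0.0, -1.9]
grip_width: 0.072
[453.38210295 288.54361224 208.33499845] 4.5 [-0.97514571  0.0439167  -1.8674228 ] 0.07195448662189487
```

View pics/w3.png

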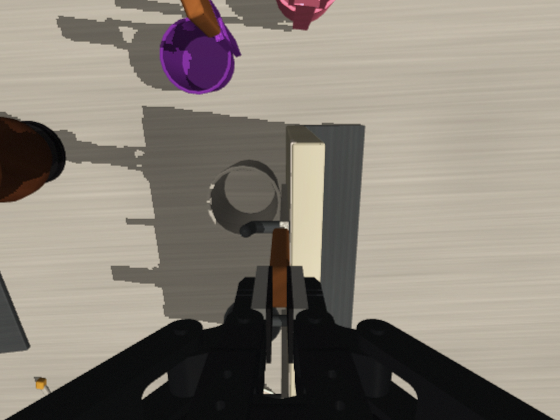

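Held: force is −1.9 N, about the cup's weight, and the lift was 16.5 mm. Now I draw it straight off the panel.

```bash
python3 -m crank '{"dp":[[-0.03,-0.7,0],[-0.07,-1.4,0],[-0.07,-1.5,0],[-0.07,-1.5,0],[-0.07,-1.4,0],[0,0,0]],"delta_rot":[[0,0,0],[0,0,0],[0,0,0],[0,0,0],[0,0,0],[0,0,0]],"claw":[255,255,255,255,255,255]}'
python3 - <<'E'
from h import *
s=sense();print(s['eef_pos'],s['time_s'],s['force'],s['grip_width'])
im,d=capture('wrist');save(im,'w4')
im,d=capture('scene');save(im[100:400,180:520],'s4',2)
E
```

```text
time_s: 5.15
eef_pos: [450.1, 221.5, 207.6]
ee_rot: [0.0, 0.025, 1.0, -0.0]
force: [0.1, -0.3, -2.0]
grip_width: 0.075
[450.05501466 221.45935683 207.58065311] 5.15 [ 0.1037571  -0.33364736 -2.00804549] 0.0746200389525033
```

View pics/w4.png

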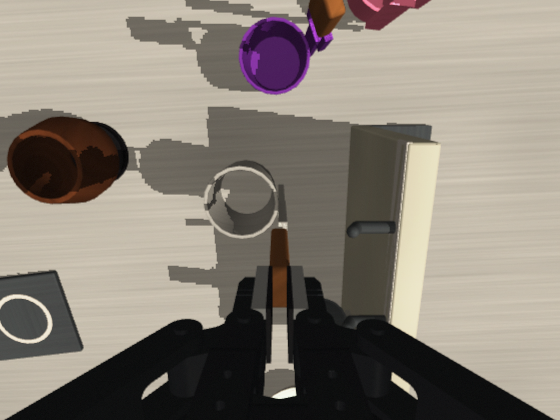

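View pics/s4.png

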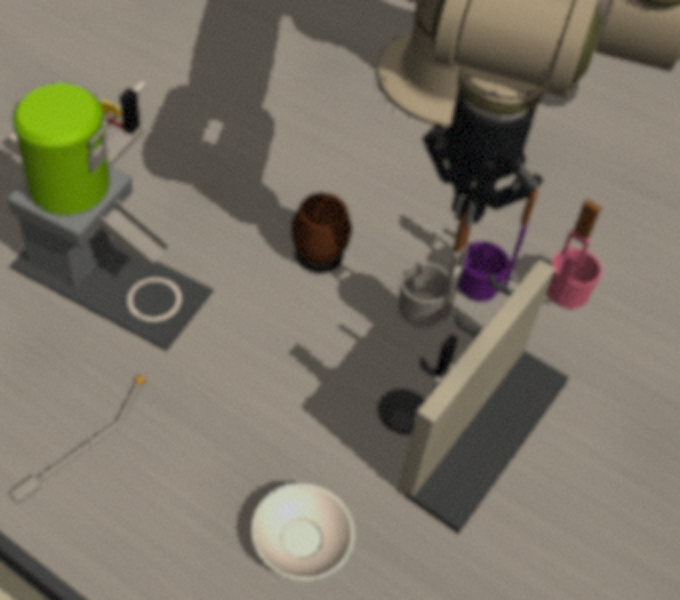

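The cup is clear of the hook at scene crop (425,293), with its peg empty and the strainer undisturbed. Next I carry it to the entry point on the ring's +y side.

```bash
python3 -m crank '{"dp":[[0.9,-1.1,0],[1.8,-2.25,0],[1.8,-2.25,0],[1.8,-2.25,0],[1.8,-2.25,0],[1.8,-2.25,-0.5],[1.8,-2.25,-0.6],[1.8,-2.25,-0.6],[0.9,-1.2,-0.6],[0,0,0]],"delta_rot":[[0,0,0.8],[0,0,0.8],[0,0,0.8],[0,0,0.8],[0,0,0.8],[0,0,0.8],[0,0,0.8],[0,0,0.8],[0,0,0.8],[0,0,0]],"claw":[255,255,255,255,255,255,255,255,255,255]}'
python3 - <<'E'
from h import *
s=sense();print(s['eef_pos'],s['time_s'],s['force'],s['grip_width'],R.from_quat(np.roll(s['ee_rot'],-1)).as_matrix().round(3))
im,d=capture('wrist');save(im,'w5');np.save('w5i.npy',im);np.save('w5d.npy',d);np.save('w5s.npy',s,allow_pickle=True)
im,d=capture('top');save(im[130:330,220:460],'t5',3);np.save('t5i.npy',im);np.save('t5d.npy',d)
E
```

```text
time_s: 6.25
eef_pos: [594.5, 41.8, 182.9]
ee_rot: [-0.001, -0.038, 0.999, 0.0]
force: [0.3, -0.1, -3.4]
grip_width: 0.072
[594.49153078  41.8191447  182.92276016] 6.25 [ 0.27515298 -0.12030523 -3.44299819] 0.07196809259729205 [[-0.997 -0.076 -0.002]
 [-0.076  0.997  0.   ]
 [ 0.002  0.    -1.   ]]
```

View pics/w5.png

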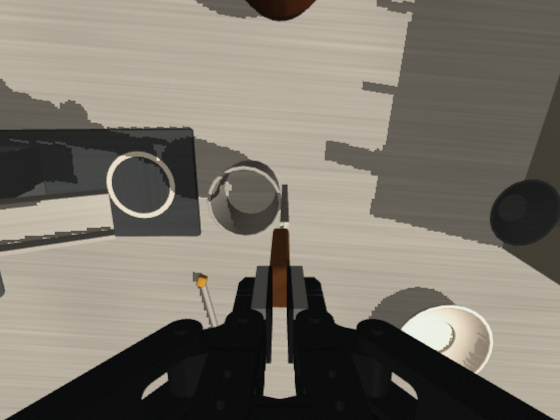

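View pics/t5.png

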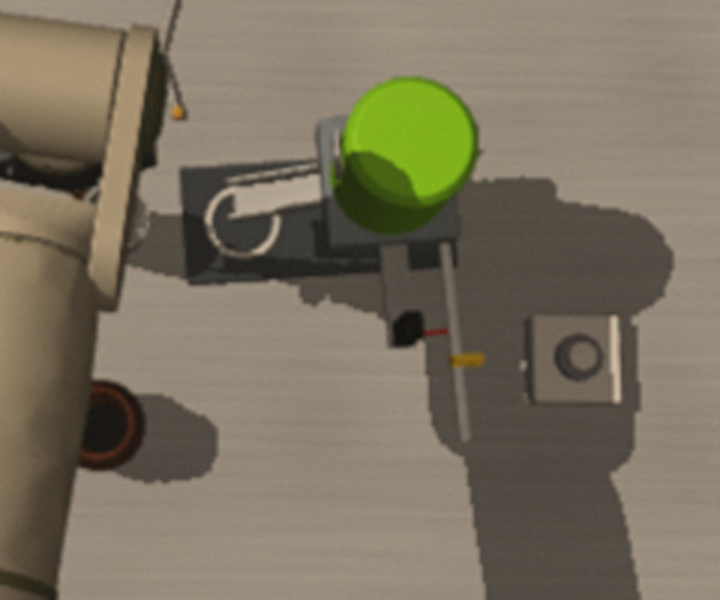

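The wrist view shows the ring at (141,184), the chute entering from the left ending near (112,215), and the held cup at (245,195). I'll fit the ring, plate edges and cup rim numerically.

```bash
cat >> h.py <<'E'
def onplane(m,T,uv,z):
    out=[]
    for u,v in uv:
        a,b=ray(m,T,u,v); out.append((a+b*(z-a[2])/b[2])[:2])
    return np.array(out)
def circ(q):
    A=np.c_[2*q,np.ones(len(q))];x=np.linalg.lstsq(A,(q**2).sum(1),rcond=None)[0]
    r=np.sqrt(x[2]+x[0]**2+x[1]**2);e=np.hypot(*(q-x[:2]).T)-r
    return x[:2],r,e
def rcirc(q,r0=None):
    for _ in range(6):
        c,r,e=circ(q);k=abs(e)<max(2.5,2*np.median(abs(e)));
        if k.all():break
        q=q[k]
    return c.round(1),round(r,1),len(q),round(e.std(),2)
E
python3 - <<'E'
from h import *
s=np.load('w5s.npy',allow_pickle=True).item()
for cam,i,dd,box in [('wrist','w5i','w5d',(95,180,145,225)),('scene','scene0i','scene0d',(235,280,232,268))]:
    m,T=pose(cam,s);im=np.load(i+'.npy');d=np.load(dd+'.npy')
    h=cv2.cvtColor(im,cv2.COLOR_RGB2HSV);u0,u1,v0,v1=box
    sub=h[v0:v1,u0:u1];g=(sub[...,2]>(130 if cam=='wrist' else 110))&(sub[...,1]<90)
    v,u=np.nonzero(g);uv=np.c_[u+u0,v+v0]
    P=cloud(m,T,d)[uv[:,1],uv[:,0]];k=(P[:,2]<25)
    q=onplane(m,T,uv[k],8.0)
    print(cam,'ring',k.sum(),rcirc(q))
# cup rim in wrist
m,T=pose('wrist',s);d=np.load('w5d.npy');P=cloud(m,T,d);im=np.load('w5i.npy')
M=np.zeros(d.shape,bool);M[150:245,200:282]=1
q=P[M&(d>0)];print('z hist',np.percentile(q[:,2],[50,80,90,95,98,99,100]).round(1))
zt=np.percentile(q[:,2],98)
zz=P[...,2];
for lo,hi in [(70,78),(74,82),(78,86),(82,90)]:
    k=M&(zz>lo)&(zz<hi);print(lo,hi,k.sum(),rcirc(P[k][:,:2]) if k.sum()>10 else '')
cv2.imwrite('pics/c5.png',cv2.resize(cv2.cvtColor(im[120:250,90:300],cv2.COLOR_RGB2BGR),None,fx=3.7,fy=3.7))
# plate edges wrist: dark plate corners
p=P[(zz>4.5)&(zz<11.5)&(P[...,1]<-30)&(P[...,1]>-140)&(P[...,0]>530)&(P[...,0]<680)&(im.max(-1)<85)]
print('plate',cv2.minAreaRect(p[:,:2].astype(np.float32)),p[:,2].mean())
# tab
h=cv2.cvtColor(im,cv2.COLOR_RGB2HSV)
k=(h[...,1]>120)&(zz>170)&(zz<235)&M.__class__(1).astype(bool) if False else (h[...,1]>120)&(zz>205)&(zz<240)
q=P[k];q=q[(abs(q[:,0]-594)<40)&(abs(q[:,1]-42)<30)];print('tab',len(q),q.mean(0),q.min(0),q.max(0))
E
```

```text
wrist ring 944 (array([606.5, -98.4]), np.float64(31.8), 843, np.float64(1.31))
scene ring 414 (array([593.6, -77.7]), np.float64(51.7), 173, np.float64(3.89))
z hist [ 30.8  68.7  81.2  82.2 168.6 184.  195.9]
70 78 394 (array([595.2,  13.4]), np.float64(27.9), 394, np.float64(0.62))
74 82 842 (array([595.8,  12.9]), np.float64(28.3), 835, np.float64(0.97))
78 86 924 (array([596.1,  12.8]), np.float64(28.5), 923, np.float64(0.93))
82 90 275 (array([596.2,  12.8]), np.float64(28.7), 275, np.float64(0.8))
plate ((605.0924682617188, -91.02911376953125), (108.67922973632812, 98.67425537109375), 4.548461437225342) 9.720543174331269
tab 854 [590.73940291  40.66475987 219.79287836] [583.53298934  36.19317099 205.18431997] [603.72192156  44.61513166 232.63283896]
```

View pics/c5.png

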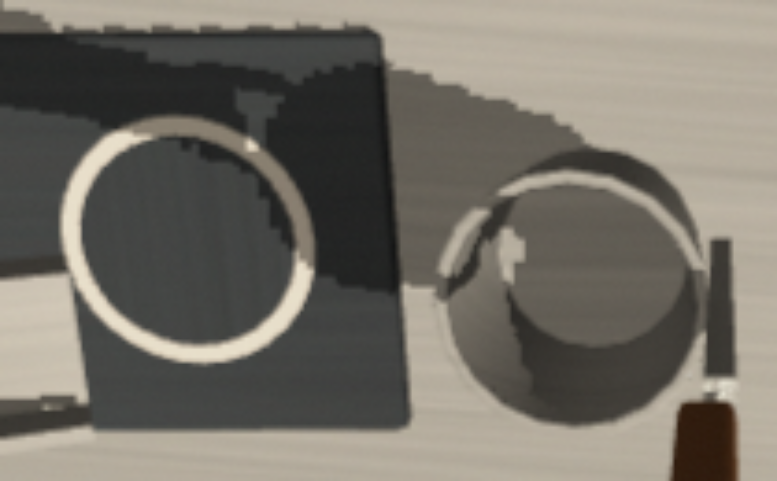

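```bash
python3 - <<'E'
from h import *
s=np.load('w5s.npy',allow_pickle=True).item()
m,T=pose('wrist',s);print(onplane(m,T,[(140.8,184.6)],8))
im=np.load('w5i.npy');d=np.load('w5d.npy');g=((im.min(-1)>95)).astype(np.uint8)
M=np.zeros_like(g);M[149:221,104:178]=1;g&=M;P=cloud(m,T,d);g[(P[...,2]>30)]=0
v,u=np.nonzero(g);q=onplane(m,T,np.c_[u,v],8);c0=np.array([606,-95]);
r=np.hypot(*(q-c0).T);q=q[(r<42)&(r>22)];print(len(q),rcirc(q))
# sample radially: outer/inner edges
ang=np.degrees(np.arctan2(*(q-c0).T[::-1]));print(np.histogram(ang,8)[0], [np.round(np.hypot(*(q-c0)[(ang>a)&(ang<a+45)].T).mean(),1) for a in range(-180,180,45)])
m2,T2=pose('scene');print('scene',onplane(m2,T2,[(257.5,250)],8))
si=np.load('scene0i.npy');g=(si.min(-1)>120);M=np.zeros(g.shape,bool);M[236:264,242:274]=1
v,u=np.nonzero(g&M);q=onplane(m2,T2,np.c_[u,v],8);print(len(q),rcirc(q),q.min(0),q.max(0))
E
```

```text
[[605.81624511 -97.81509753]]
1067 (array([606.7, -98.3]), np.float64(32.0), 902, np.float64(1.35))
[132 160 158 141 140 126  97 113] [np.float64(32.3), np.float64(34.5), np.float64(34.8), np.float64(33.1), np.float64(30.7), np.float64(28.8), np.float64(28.7), np.float64(30.0)]
scene [[607.7833358  -93.13488746]]
85 (array([606.6, -96.8]), np.float64(31.4), 85, np.float64(1.21)) [ 573.79909583 -129.07130661] [639.11462311 -63.76458509]
```

```bash
python3 -m crank '{"dp":[[0.05,-0.6,-0.5],[0.1,-1.2,-0.5],[0.14,-1.6,0],[0.16,-1.8,0],[0.16,-1.8,0],[0.14,-1.6,0],[0.1,-1.1,0],[0,0,0]],"delta_rot":[[0,0,0],[0,0,0],[0,0,0],[0,0,0],[0,0,0],[0,0,0],[0,0,0],[0,0,0]],"claw":[255,255,255,255,255,255,255,255]}'
python3 - <<'E'
from h import *
s=sense();print(s['eef_pos'],s['time_s'],s['force'],s['grip_width'],R.from_quat(np.roll(s['ee_rot'],-1)).as_matrix()[:,2].round(3))
im,d=capture('wrist');save(im,'w6');np.save('w6i.npy',im);np.save('w6d.npy',d);np.save('w6s.npy',s,allow_pickle=True)
im,d=capture('scene');save(im[100:300,150:350],'s6',3);np.save('s6i.npy',im)
E
```

```text
time_s: 7.15
eef_pos: [602.6, -55.9, 174.3]
ee_rot: [0.0, -0.038, 0.999, -0.0]
force: [-0.0, -0.3, -2.1]
grip_width: 0.072
[602.57104707 -55.92003654 174.30922773] 7.15 [-0.00765963 -0.30435707 -2.07220925] 0.07202899230801012 [ 0. -0. -1.]
```

View pics/w6.png

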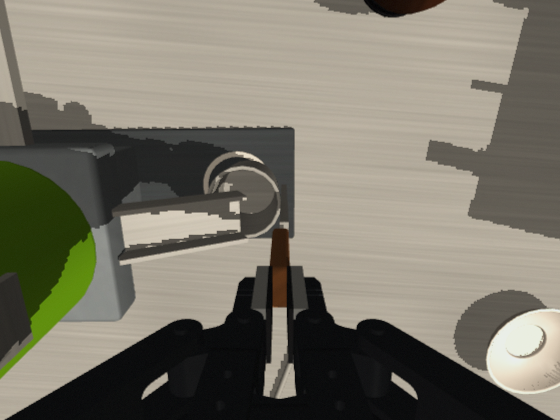

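View pics/s6.png

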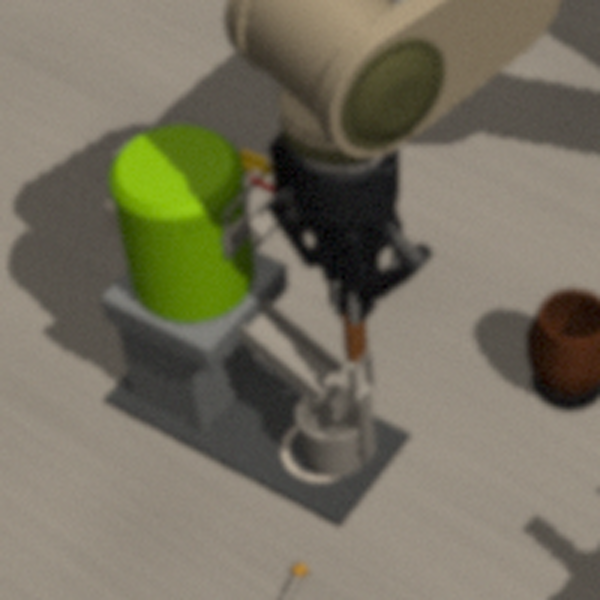

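The wrist view shows the cup rim at (245,198) entering under the chute end at (243,215), with the ring visible at upper left (205–265,153–190). I'll compute the remaining offset.

```bash
python3 - <<'E'
from h import *
s=np.load('w6s.npy',allow_pickle=True).item()
m,T=pose('wrist',s);im=np.load('w6i.npy');d=np.load('w6d.npy');P=cloud(m,T,d);zz=P[...,2]
M=np.zeros(d.shape,bool);M[145:245,198:290]=1
k=M&(zz>66)&(zz<78)&(d>0);print('rim',k.sum(),rcirc(P[k][:,:2]),P[k][:,2].mean())
g=(im.min(-1)>95)&M&(zz<18)&(zz>0)
v,u=np.nonzero(g);q=onplane(m,T,np.c_[u,v],8)
from scipy.optimize import least_squares
r=np.hypot(*(q-[606.5,-97]).T);q=q[(r>25)&(r<41)]
f=least_squares(lambda c:np.hypot(*(q-c).T)-32.0,[606,-97],loss='soft_l1');print('ring',len(q),f.x,f.cost)
# chute
k=(zz>92)&(zz<135)&(im.min(-1)>90);k[:, :110]=0;k[:,250:]=0;q=P[k];print('chute',len(q),q.min(0),q.max(0))
for y in (-150,-140,-130,-120,-110,-100):
    w=q[abs(q[:,1]-y)<4]; 
    if len(w):print(y,w[:,0].min().round(1),w[:,0].max().round(1),w[:,2].min().round(1),w[:,2].max().round(1))
v,u=np.mgrid[140:300,100:300]
cv2.imwrite('pics/c6.png',cv2.resize(cv2.cvtColor(im[130:260,110:300],cv2.COLOR_RGB2BGR),None,fx=4,fy=4))
E
```

```text
rim 743 (array([604.1, -85.4]), np.float64(28.3), 722, np.float64(0.94)) 72.40483985826167
ring 376 [606.23655388 -97.10430225] 216.9393927048764
chute 3222 [ 588.4802466  -156.5395888    99.22931831] [664.70990172 -77.58464694 134.97267638]
-150 600.6 664.7 129.1 135.0
-140 599.9 623.7 124.5 131.9
-130 599.1 622.7 119.7 127.0
-120 599.4 625.2 115.1 134.9
-110 601.6 624.5 110.1 134.2
-100 603.6 623.5 106.1 128.9
```

View pics/c6.png

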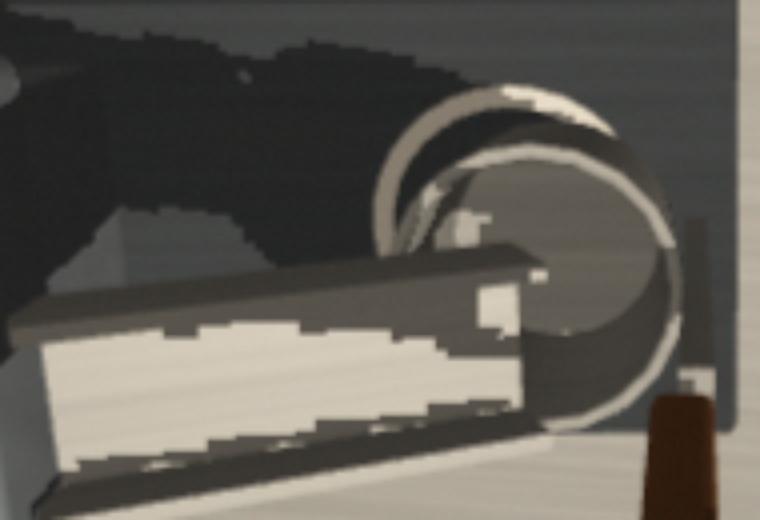

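```bash
python3 -m crank '{"dp":[[0.1,-0.6,0],[0.1,-0.6,0],[0,0,-0.4],[0,0,-0.3],[0,0,-0.2],[0,0,0]],"delta_rot":[[0,0,0],[0,0,0],[0,0,0],[0,0,0],[0,0,0],[0,0,0]],"claw":[255,255,255,255,255,255]}'
python3 - <<'E'
from h import *
s=sense();print(s['eef_pos'],s['time_s'],s['force'],s['grip_width'])
im,d=capture('wrist');save(im[120:280,100:320],'w7',3.5);np.save('w7i.npy',im);np.save('w7d.npy',d);np.save('w7s.npy',s,allow_pickle=True)
m,T=pose('wrist',s);P=cloud(m,T,d);zz=P[...,2]
M=np.zeros(d.shape,bool);M[145:245,198:290]=1
k=M&(zz>56)&(zz<68)&(d>0);print('rim',k.sum(),rcirc(P[k][:,:2]),np.percentile(P[k][:,2],90))
E
```

```text
time_s: 7.85
eef_pos: [605.2, -65.5, 166.9]
ee_rot: [0.002, -0.039, 0.999, 0.0]
force: [-0.9, 3.2, 7.9]
grip_width: 0.069
[605.19811966 -65.48438732 166.90086799] 7.85 [-0.87432119  3.16022677  7.93749021] 0.06854478431246532
rim 750 (array([605.6, -90.9]), np.float64(28.2), 737, np.float64(0.95)) 66.52842536390553
```

View pics/w7.png

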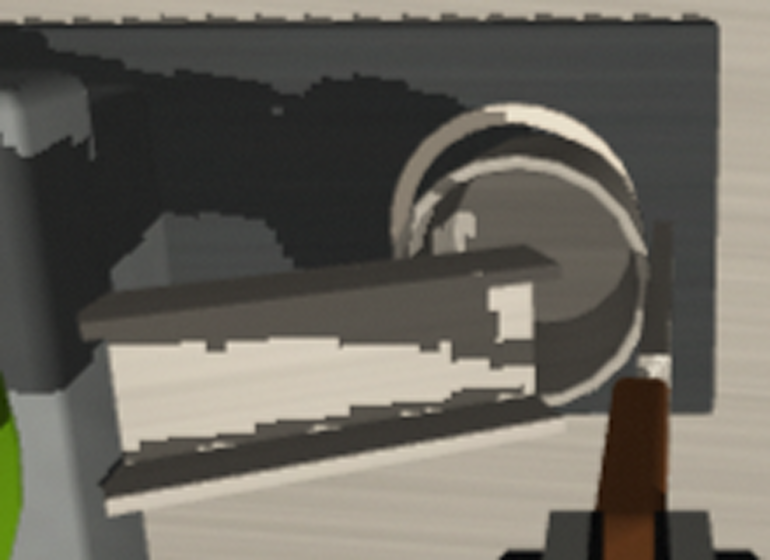

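Contact came about 3 mm early (8 N up, 3 N in +y), and the rim lags the gripper by about 4 mm, so the foot is dragging slightly. I'll lift a little so the cup straightens, then look again.

```bash
python3 -m crank '{"dp":[[0,0,0.4],[0,0,0.1],[0,0,0]],"delta_rot":[[0,0,0],[0,0,0],[0,0,0]],"claw":[255,255,255]}'
python3 - <<'E'
from h import *
s=sense();print(s['eef_pos'],s['time_s'],s['force'],s['wrist_torque'],s['grip_width'])
im,d=capture('wrist');save(im[120:280,100:320],'w8',3.5);np.save('w8i.npy',im);np.save('w8d.npy',d);np.save('w8s.npy',s,allow_pickle=True)
m,T=pose('wrist',s);P=cloud(m,T,d);zz=P[...,2]
M=np.zeros(d.shape,bool);M[145:245,198:290]=1
k=M&(zz>60)&(zz<75)&(d>0);print('rim',k.sum(),rcirc(P[k][:,:2]),np.percentile(P[k][:,2],90))
im,d=capture('scene');save(im[120:290,180:350],'s8',3.5);np.save('s8i.npy',im)
E
```

```text
time_s: 8.2
eef_pos: [604.4, -66.1, 170.2]
ee_rot: [-0.0, -0.039, 0.999, 0.0]
force: [-0.9, 0.4, -2.5]
grip_width: 0.071
[604.38815037 -66.10352808 170.19931544] 8.2 [-0.87344238  0.39530519 -2.53064648] [ 0.07686656 -0.046887    0.04514054] 0.07127442685494609
rim 727 (array([605.7, -92.9]), np.float64(28.2), 707, np.float64(0.95)) 70.03190518501142
```

View pics/w8.png

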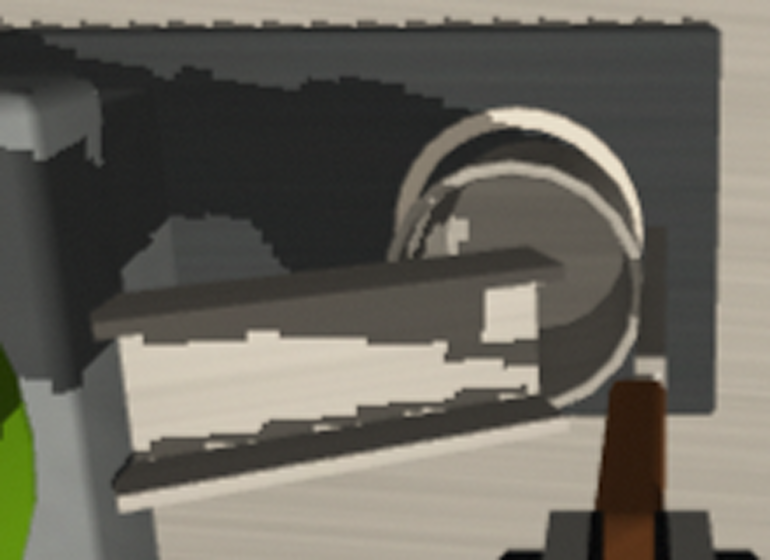

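View pics/s8.png

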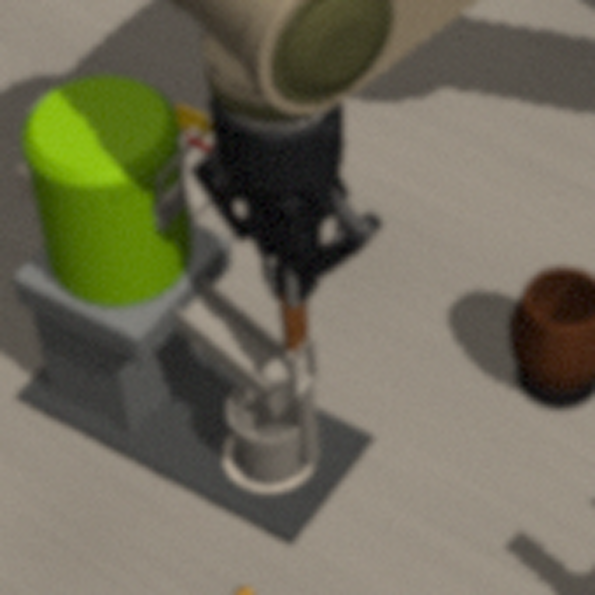

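```bash
python3 -m crank '{"dp":[[0.05,-0.3,0],[0,0,0],[0,0,-0.2],[0,0,-0.1],[0,0,0]],"delta_rot":[[0,0,0],[0,0,0],[0,0,0],[0,0,0],[0,0,0]],"claw":[255,255,255,255,255]}'
python3 - <<'E'
from h import *
s=sense();print(s['eef_pos'],s['time_s'],s['force'],s['grip_width'])
im,d=capture('wrist');save(im[120:280,100:320],'w9',3.5)
m,T=pose('wrist',s);P=cloud(m,T,d);zz=P[...,2]
M=np.zeros(d.shape,bool);M[145:245,198:290]=1
k=M&(zz>58)&(zz<72)&(d>0);print('rim',k.sum(),rcirc(P[k][:,:2]),np.percentile(P[k][:,2],90))
im,d=capture('scene');save(im[200:280,210:310],'s9',7)
E
```

```text
time_s: 8.8
eef_pos: [604.8, -69.1, 167.1]
ee_rot: [-0.0, -0.039, 0.999, 0.0]
force: [-0.3, 0.5, -2.7]
grip_width: 0.07
[604.83516054 -69.06148956 167.07919827] 8.8 [-0.3352615   0.52687438 -2.73017147] 0.07018866353352822
rim 679 (array([606. , -95.5]), np.float64(28.3), 660, np.float64(0.93)) 66.68472583843742
```

View pics/w9.png

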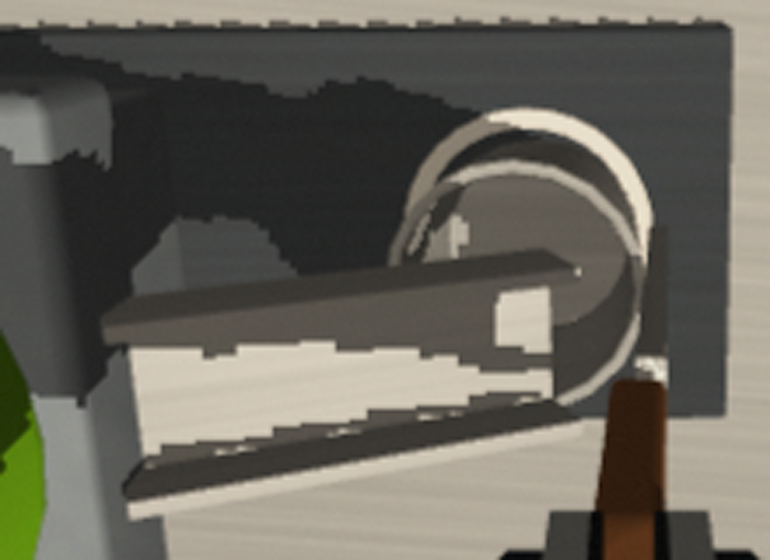

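View pics/s9.png

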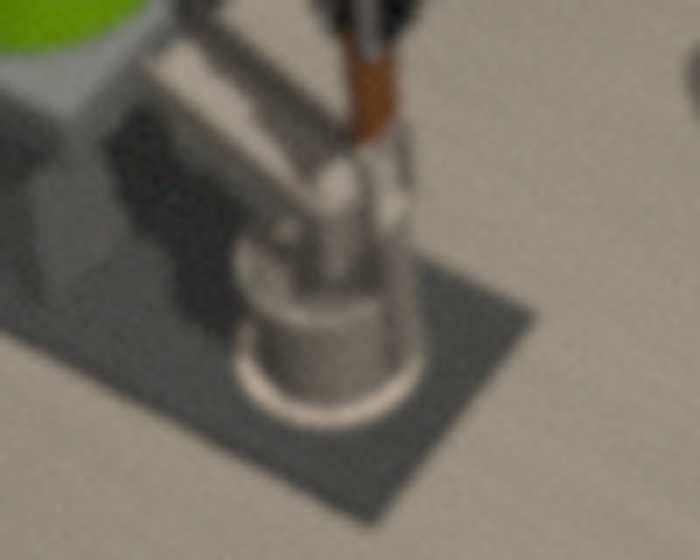

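Free hanging, with the rim centred at (606,−95.5) against the ring at (606.5,−97). I'll lower to contact.

```bash
python3 -m crank '{"dp":[[0,-0.1,-0.15],[0,0,-0.1],[0,0,0]],"delta_rot":[[0,0,0],[0,0,0],[0,0,0]],"claw":[255,255,255]}'
```

```text
time_s: 9.2
eef_pos: [605.8, -69.9, 166.7]
ee_rot: [0.002, -0.039, 0.999, -0.0]
force: [0.2, 2.6, 7.3]
grip_width: 0.073
```

```bash
python3 -m crank '{"dp":[[0,0,0.1],[0,0,0],[0,0,0],[0,0,0],[0,0,0]],"delta_rot":[[0,0,0],[0,0,0],[0,0,0],[0,0,0],[0,0,0]],"claw":[255,220,170,100,60]}'
python3 - <<'E'
from h import *
s=sense();print(s['eef_pos'],s['time_s'],s['force'],s['grip_width'])
im,d=capture('wrist');save(im,'w10')
m,T=pose('wrist',s);P=cloud(m,T,d);zz=P[...,2]
M=np.zeros(d.shape,bool);M[145:245,198:290]=1
k=M&(zz>55)&(zz<72)&(d>0);print('rim',k.sum(),rcirc(P[k][:,:2]),np.percentile(P[k][:,2],90))
E
```

```text
time_s: 9.7
eef_pos: [604.9, -70.2, 165.8]
ee_rot: [-0.0, -0.039, 0.999, -0.0]
force: [0.3, 0.3, 0.3]
grip_width: 0.641
[604.94138104 -70.23984543 165.78805747] 9.7 [0.27383154 0.34904398 0.33287999] 0.6414518932557459
rim 735 (array([606.3, -94.3]), np.float64(28.2), 725, np.float64(0.97)) 65.15906856003771
```

View pics/w10.png

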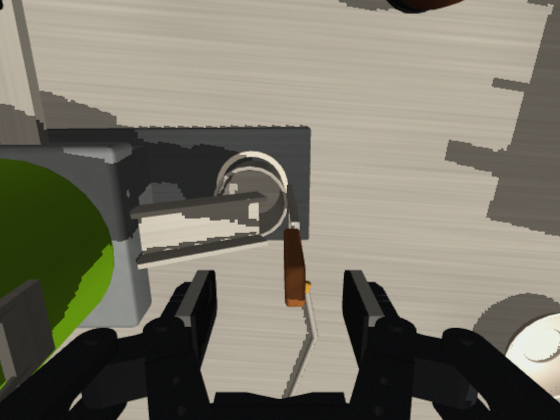

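Released: the tab stands free at (294,265), the rim is level at z 65 and centred at (606,−94). I'll rise, then go back and across to above the slide handle.

```bash
python3 -m crank '{"dp":[[0,0,1],[0,0,2.5],[0,0,4],[0,0,4],[-2.5,0,1],[-4,-1,0],[-3,-3,0],[-2,-4,0],[-0.5,-4,0],[0,-3,0]],"delta_rot":[[0,0,0],[0,0,0],[0,0,0],[0,0,0],[0,0,0],[0,0,0],[0,0,0],[0,0,0],[0,0,0],[0,0,0]],"claw":[60,60,60,60,60,60,60,60,60,60]}'
python3 -m crank '{"dp":[[0,0,0]],"delta_rot":[[0,0,0]],"claw":[60]}'
python3 - <<'E'
from h import *
s=sense();print(s['eef_pos'],s['time_s'],s['force'],s['grip_width'],R.from_quat(np.roll(s['ee_rot'],-1)).as_matrix()[:,1].round(3))
im,d=capture('wrist');save(im,'w11');np.save('w11i.npy',im);np.save('w11d.npy',d);np.save('w11s.npy',s,allow_pickle=True)
im,d=capture('scene');save(im[100:280,170:350],'s11',3.3)
E
```

```text
time_s: 10.75
eef_pos: [484.0, -222.2, 292.2]
ee_rot: [0.001, -0.038, 0.999, -0.001]
force: [-0.2, 0.7, 0.1]
grip_width: 0.767
time_s: 10.85
eef_pos: [484.4, -223.2, 291.2]
ee_rot: [-0.0, -0.037, 0.999, -0.0]
force: [0.0, 0.8, 0.5]
grip_width: 0.763
[ 484.37567503 -223.17292419  291.15101029] 10.85 [0.03522078 0.80207095 0.51356156] 0.7630322670315158 [-0.073  0.997 -0.001]
```

View pics/w11.png

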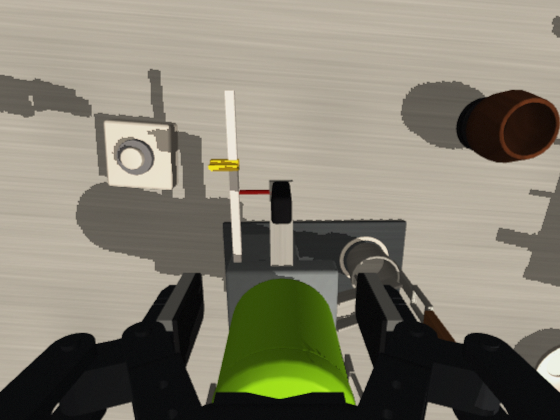

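View pics/s11.png

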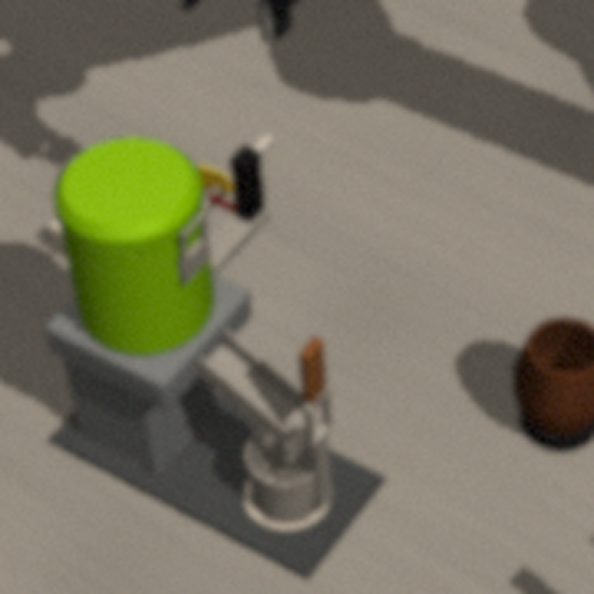

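The cup stands upright within the ring (scene crop 286,490). The wrist view shows the handle at (282,200), red pointer (238–270,192) and yellow mark (208–240,164). I'll measure handle, pointer and mark.

```bash
cat > gate.py <<'E'
from h import *
def gate(s,im,d,zt=141,show=True,box=(130,260,190,330)):
    m,T=pose('wrist',s);P=cloud(m,T,d);zz=P[...,2]
    h=cv2.cvtColor(im,cv2.COLOR_RGB2HSV)
    th=np.radians(4.8);ex=np.array([np.cos(th),np.sin(th)]);ey=np.array([-np.sin(th),np.cos(th)])
    red=((h[...,0]<6)|(h[...,0]>173))&(h[...,1]>140)&(h[...,2]>60)
    yel=(h[...,0]>20)&(h[...,0]<33)&(h[...,1]>150)&(h[...,2]>80)
    out={}
    for n,M,z in(('red',red,141),('yel',yel,143)):
        M=M&(zz>115)&(zz<165)&(abs(P[...,0]-470)<90)&(abs(P[...,1]+250)<60)
        q=P[M];v,u=np.nonzero(M);k=onplane(m,T,np.c_[u,v],z)
        a=k@ex;b=k@ey
        print(n,len(q),'px',u.mean().round(1),v.mean().round(1),'mean',q.mean(0).round(1),'along',np.percentile(a,[2,50,98]).round(1),'across',np.percentile(b,[2,98]).round(1),'z',np.percentile(q[:,2],[2,50,98]).round(1))
        out[n]=(a,b)
    return P,zz,h,out
E
python3 - <<'E'
from gate import *
s=np.load('w11s.npy',allow_pickle=True).item();im=np.load('w11i.npy');d=np.load('w11d.npy')
P,zz,h,o=gate(s,im,d)
k=(zz>198)&(zz<212)&(abs(P[...,0]-487)<30)&(abs(P[...,1]+219)<25)
q=P[k];print('post top',len(q),q.mean(0),q.min(0),q.max(0),cv2.minAreaRect(q[:,:2].astype(np.float32)))
# rail direction
k=(zz>120)&(zz<150)&(im.min(-1)>140);k[:, :215]=0;k[:,250:]=0
q=P[k];l=cv2.fitLine(q[:,:2].astype(np.float32),cv2.DIST_HUBER,0,.01,.01).ravel();print('rail',len(q),q[:,2].mean(),np.degrees(np.arctan2(l[1],l[0])))
save(im[130:260,190:330],'c11',5)
E
```

```text
red 118 px 253.9 191.5 mean [ 487.5 -247.7  144.5] along [464.3 466.2 467.4] across [-301.  -274.6] z [140.2 145.2 146.7]
yel 327 px 223.5 164.8 mean [ 465.4 -277.2  140.1] along [434.8 440.3 444.9] across [-327.2 -301.5] z [128.1 138.8 146.7]
post top 585 [ 484.48598747 -222.73204255  206.60503991] [ 474.57768706 -230.97525032  198.78845368] [ 495.98592024 -214.29320018  209.24495451] ((485.4516906738281, -222.75453186035156), (21.194347381591797, 15.508600234985352), 4.527925968170166)
rail 1215 135.23658749747872 4.5774255
```

View pics/c11.png

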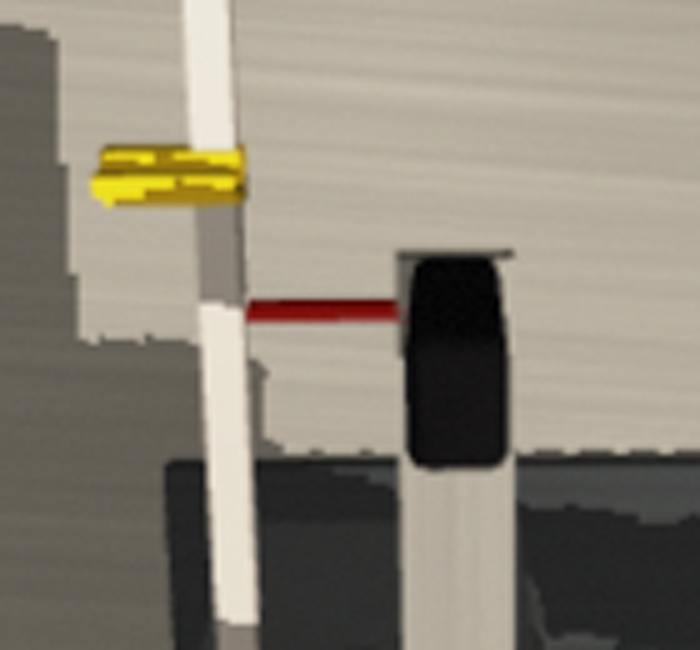

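```bash
python3 -m crank '{"dp":[[0.1,0.05,-2],[0,0,-3.5],[0,0,-3.5],[0,0,-2.2],[0,0,-1.0],[0,0,0]],"delta_rot":[[0,0,0.3],[0,0,0],[0,0,0],[0,0,0],[0,0,0],[0,0,0]],"claw":[60,60,60,60,90,120]}' 80
python3 - <<'E'
from gate import *
s=sense();print(s['eef_pos'],s['time_s'],s['force'],s['grip_width'])
im,d=capture('wrist');save(im,'w12')
gate(s,im,d)
E
```

```text
time_s: 11.55
eef_pos: [486.0, -218.6, 168.6]
ee_rot: [-0.0, -0.042, 0.999, 0.0]
force: [1.0, -0.3, 0.5]
grip_width: 0.531
[ 485.97822959 -218.64473276  168.62209418] 11.55 [ 0.999048   -0.27779874  0.52854322] 0.5313515620758815
red 347 px 233.2 235.2 mean [ 487.3 -247.2  144.2] along [464.  466.  468.6] across [-301.2 -273. ] z [139.9 144.9 146.5]
yel 788 px 184.8 193.4 mean [ 464.9 -277.4  140.1] along [433.8 439.7 444.6] across [-327.8 -301.2] z [129.1 139.9 146.5]
```

View pics/w12.png

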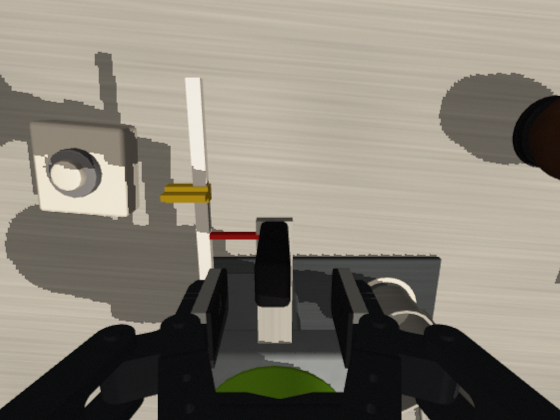

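The post is between the fingers but the TCP drifted 4 mm in +y. I'll correct and close.

```bash
python3 -m crank '{"dp":[[-0.05,-0.4,0],[0,0,0],[0,0,0]],"delta_rot":[[0,0,0],[0,0,0],[0,0,0]],"claw":[120,150,150]}' 80
python3 -m crank '{"dp":[[0,0,0],[0,0,0],[0,0,0],[0,0,0]],"delta_rot":[[0,0,0],[0,0,0],[0,0,0],[0,0,0]],"claw":[255,255,255,255]}'
python3 - <<'E'
from gate import *
s=sense();print(s['eef_pos'],s['time_s'],s['force'],s['grip_width'])
im,d=capture('wrist');save(im,'w13');P,zz,h,o=gate(s,im,d)
np.save('w13i.npy',im);np.save('w13d.npy',d);np.save('w13s.npy',s,allow_pickle=True)
save(im[160:280,150:310],'c13',4.8)
E
```

```text
time_s: 11.9
eef_pos: [485.7, -224.0, 169.6]
ee_rot: [0.001, -0.041, 0.999, -0.0]
force: [-0.0, 0.3, -0.8]
grip_width: 0.414
time_s: 12.3
eef_pos: [485.4, -221.9, 169.5]
ee_rot: [-0.0, -0.041, 0.999, 0.002]
force: [-2.0, 8.8, 7.0]
grip_width: 0.138
[ 485.39060101 -221.92918145  169.54487399] 12.3 [-2.00408405  8.79367777  7.03398052] 0.13788009998059006
red 331 px 238.6 236.1 mean [ 487.3 -247.2  144.3] along [464.1 466.1 468.1] across [-301.4 -273.2] z [140.4 145.  146.6]
yel 804 px 191.2 194.3 mean [ 464.8 -277.   140. ] along [433.7 439.1 444.5] across [-327.6 -300.7] z [129.1 139.1 146.6]
```

View pics/c13.png

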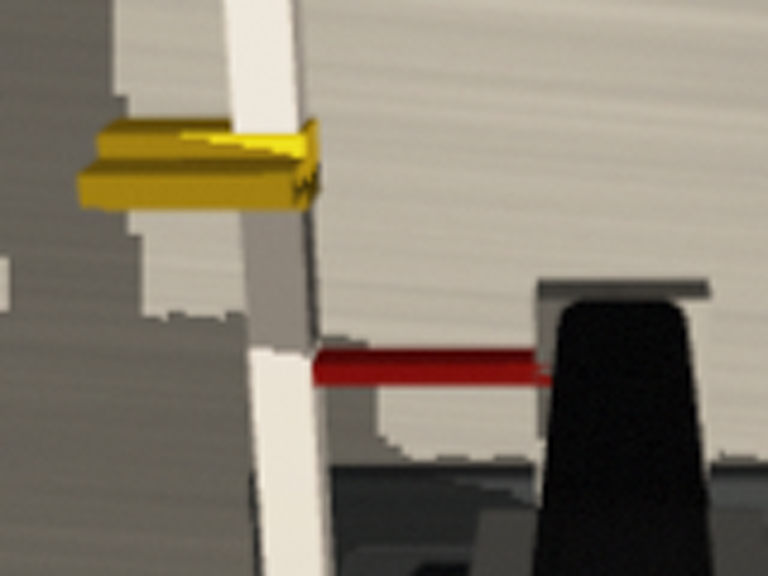

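Gripped (width 0.138). In the crop, the top faces are the lower yellow band (rows 172–210) and the brighter red band (rows 362–385). I'll measure the gap between the top faces.

```bash
cat >> gate.py <<'E'
def gap(s,im,d):
    m,T=pose('wrist',s);P=cloud(m,T,d);zz=P[...,2]
    h=cv2.cvtColor(im,cv2.COLOR_RGB2HSV)
    th=np.radians(4.6);ex=np.array([np.cos(th),np.sin(th)]);ey=np.array([-np.sin(th),np.cos(th)])
    red=((h[...,0]<6)|(h[...,0]>173))&(h[...,1]>140)&(h[...,2]>50)
    yel=(h[...,0]>17)&(h[...,0]<34)&(h[...,1]>150)&(h[...,2]>70)
    r={}
    for n,M in(('red',red),('yel',yel)):
        M=M&(zz>115)&(zz<165)&(abs(P[...,0]-460)<100)&(abs(P[...,1]+250)<60)
        b=P[...,:2]@ey; a=P[...,:2]@ex
        zs=np.percentile(zz[M],97);K=M&(zz>zs-2.2)
        e=np.percentile(a[K],[3,97]);print(n,K.sum(),'ztop',zs.round(1),'edges',e.round(1),'mid',e.mean().round(2),'median',np.median(a[K]).round(2),'across',np.percentile(b[K],[1,99]).round(1));r[n]=(e.mean()+np.median(a[K]))/2
    print('gap to go (mm, dispenser -x):',round(r['red']-r['yel'],2),'world shift cm per mm', (-ex).round(3))
E
python3 - <<'E'
from gate import *
for n in('w11','w13'):
    s=np.load(n+'s.npy',allow_pickle=True).item();gap(s,np.load(n+'i.npy'),np.load(n+'d.npy'))
E
```

```text
red 85 ztop 146.6 edges [465.1 467.3] mid 466.23 median 466.21 across [-299.7 -272.6]
yel 127 ztop 146.6 edges [440.9 444.7] mid 442.79 median 442.79 across [-326.1 -301.4]
gap to go (mm, dispenser -x): 23.43 world shift cm per mm [-0.997 -0.08 ]
red 213 ztop 146.5 edges [465.  467.7] mid 466.32 median 466.32 across [-299.4 -270.2]
yel 304 ztop 146.4 edges [440.7 444.5] mid 442.6 median 442.52 across [-326.6 -300.9]
gap to go (mm, dispenser -x): 23.76 world shift cm per mm [-0.997 -0.08 ]
```

```bash
python3 -m crank '{"dp":[[-0.3,-0.02,0],[-0.6,-0.05,0],[-0.6,-0.05,0],[-0.5,-0.04,0],[0,0,0],[0,0,0]],"delta_rot":[[0,0,0],[0,0,0],[0,0,0],[0,0,0],[0,0,0],[0,0,0]],"claw":[255,255,255,255,255,255]}' 100
python3 - <<'E'
from gate import *
s=sense();print(s['eef_pos'],s['time_s'],s['force'],s['grip_width'])
im,d=capture('wrist');gap(s,im,d);save(im,'w14')
E
```

```text
time_s: 12.95
eef_pos: [466.4, -223.5, 169.7]
ee_rot: [0.001, -0.041, 0.999, 0.001]
force: [4.3, 9.6, 4.8]
grip_width: 0.122
[ 466.41557818 -223.53409056  169.65398615] 12.95 [4.25861601 9.58112614 4.7941146 ] 0.12163907766736277
red 231 ztop 146.4 edges [446.  448.7] mid 447.33 median 447.24 across [-299.2 -270.2]
yel 273 ztop 146.3 edges [440.7 444.5] mid 442.61 median 442.52 across [-326.3 -300.8]
gap to go (mm, dispenser -x): 4.72 world shift cm per mm [-0.997 -0.08 ]
```

View pics/w14.png

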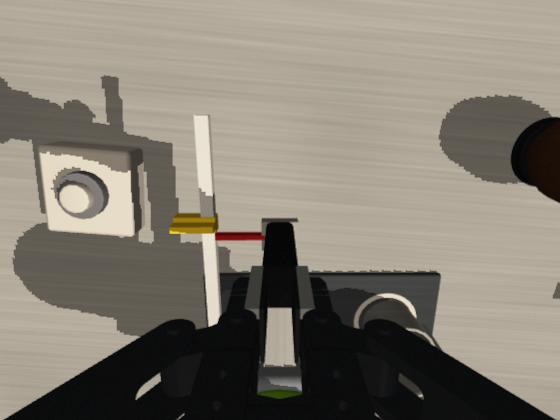

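The slide moved 19 mm; the pointer at (240,236) sits just below the yellow mark at (193,226), 4.7 mm to go. Continuing.

```bash
python3 -m crank '{"dp":[[-0.25,-0.02,0],[-0.22,-0.02,0],[0,0,0],[0,0,0]],"delta_rot":[[0,0,0],[0,0,0],[0,0,0],[0,0,0]],"claw":[255,255,255,255]}'
python3 - <<'E'
from gate import *
s=sense();print(s['eef_pos'],s['time_s'],s['force'],s['grip_width'])
im,d=capture('wrist');gap(s,im,d);save(im[180:280,150:310],'c15',5)
E
```

```text
time_s: 13.4
eef_pos: [461.9, -223.9, 169.6]
ee_rot: [0.001, -0.041, 0.999, 0.001]
force: [3.8, 10.1, 5.4]
grip_width: 0.124
[ 461.85010978 -223.91742113  169.6435319 ] 13.4 [ 3.7668422  10.09655404  5.38052576] 0.1244020500902395
red 221 ztop 146.5 edges [441.3 444.1] mid 442.74 median 442.7 across [-299.1 -270.4]
yel 279 ztop 146.2 edges [440.7 444.6] mid 442.65 median 442.48 across [-326.5 -300.8]
gap to go (mm, dispenser -x): 0.15 world shift cm per mm [-0.997 -0.08 ]
```

View pics/c15.png

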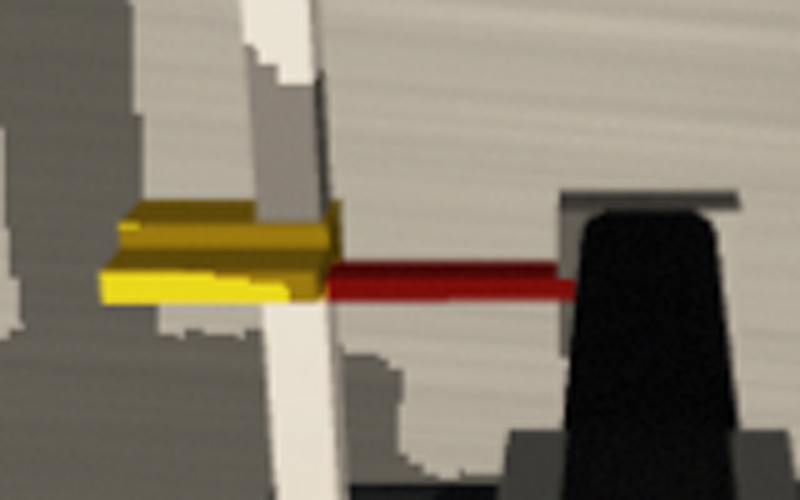

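Level: the red top face (crop rows 277–300) sits within the yellow fin's top (268–303). I'll check that it holds, and check the cup and bystanders.

```bash
python3 -m crank '{"dp":[[0,0,0],[0,0,0],[0,0,0],[0,0,0],[0,0,0],[0,0,0]],"delta_rot":[[0,0,0],[0,0,0],[0,0,0],[0,0,0],[0,0,0],[0,0,0]],"claw":[255,255,255,255,255,255]}'
python3 - <<'E'
from gate import *
s=sense();print(s['eef_pos'],s['time_s'],s['force'],s['grip_width'])
im,d=capture('wrist');gap(s,im,d)
im,d=capture('scene');save(im[60:390,140:510],'s16',2);
im,d=capture('top');save(im[100:350,100:450],'t16',2.2)
m,T=pose('top');P=cloud(m,T,d);zz=P[...,2];h=cv2.cvtColor(im,cv2.COLOR_RGB2HSV)
k=(zz>150)&(zz<215)&(abs(P[...,0]-604)<25)&(abs(P[...,1]+64)<22);q=P[k];print('cup tab top view',len(q),q.mean(0),q.max(0))
E
```

```text
time_s: 14.05
eef_pos: [461.9, -223.9, 169.6]
ee_rot: [0.001, -0.041, 0.999, 0.001]
force: [4.5, 10.6, 5.2]
grip_width: 0.124
[ 461.8908175  -223.91592483  169.63021955] 14.05 [ 4.5336766  10.62276196  5.21777114] 0.12423602956778279
red 219 ztop 146.4 edges [441.4 444.2] mid 442.77 median 442.64 across [-299.1 -270.2]
yel 283 ztop 146.3 edges [440.6 444.6] mid 442.61 median 442.46 across [-326.4 -300.9]
gap to go (mm, dispenser -x): 0.17 world shift cm per mm [-0.997 -0.08 ]
cup tab top view 49 [601.33536644 -61.13689671 191.6990669 ] [614.06209517 -57.21358164 205.31641716]
```

View pics/s16.png

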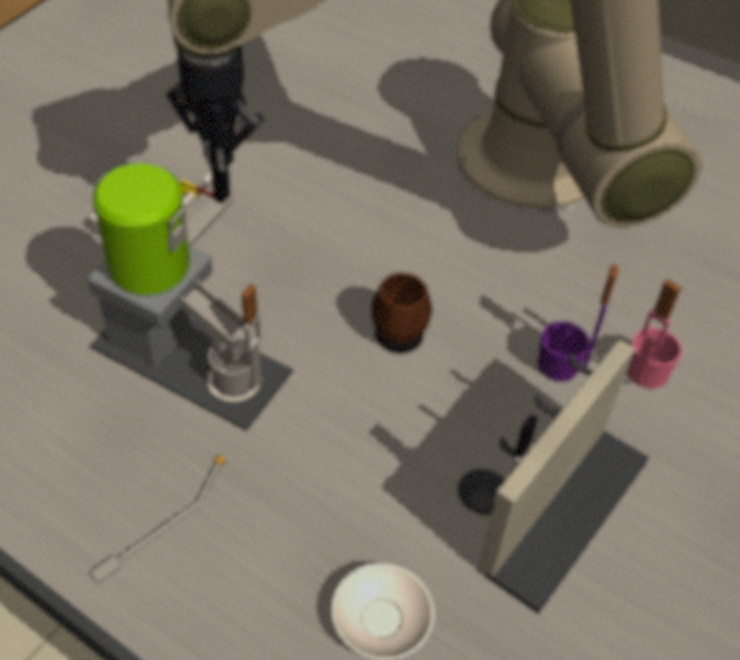

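View pics/t16.png

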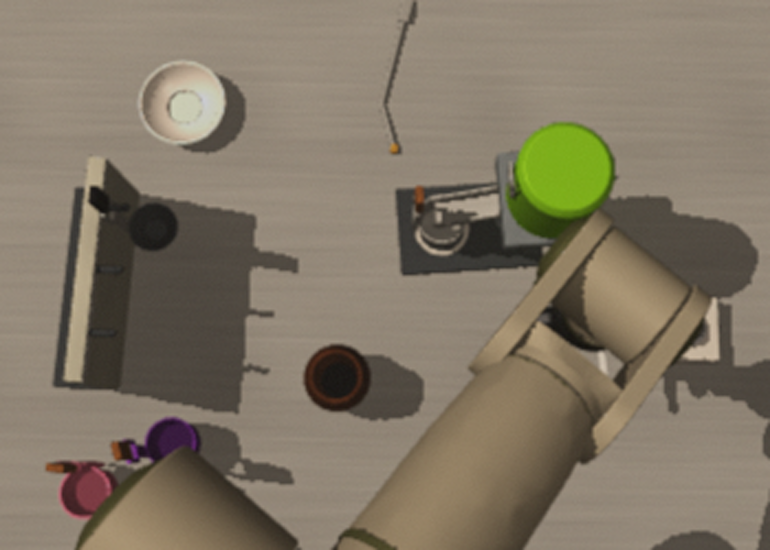

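The pointer holds on the mark (0.17 mm off, no drift). The cup stands upright on the ring (scene crop 234,380), and the bystanders are undisturbed. Handing in.

```bash
python3 -c "
from rig import *
print(finish_job())"
```

```text
the job is handed in; nothing more can be done
None
```

I hung the job up at 14.2 s, within the 48 s limit. The steel cup stands released on the white ring, and the gripper is still holding the slide with the red pointer level with the yellow mark.

- **Cup:** I gripped it by the wooden tab, lifted it 16.5 mm and drew it straight off its hook. It went in low under the spout, handle to the dispenser's +y. The first lowering touched about 3 mm early, dragging the foot slightly and tilting the cup. I lifted it, recentred it and set it down again. The rim ended level and within about 3 mm of the ring's centre. The wrist and scene camera estimates of that centre differed by a few mm.
- **Slide:** I only touched it after releasing the cup. I pulled it out about 23.5 mm. The last check showed the pointer 0.17 mm from the mark, with no drift over 0.65 s of holding.
- **Forces:** The held slide shows about 10 N sideways on the wrist, because the grip is slightly off-centre. That is far below the 120 N limit.
- **Bystanders:** In the last pictures the strainer, gourd, dish, bombilla and the pink and purple cups were where they started. The arm hid part of the switch in that final view, but it never moved over or near it before the final hold.

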